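Switch on the bench in the right order

TASK

Switch the bench on in its start-up order: with the fingertips tap down the long bar key (mains), then the large round key (pump), then the square key (lamp), each lightly and fully down so that it stays down. Leave the small round key (alarm) alone, do not shove, tip or lift any of the four switch boxes, and do not disturb the things standing among them.

Things in the scene. Friction and masses are not known exactly. Their poses are not given: they have to be found in the camera images.
- bar_box: Loose light-grey switch box standing on the bench on rubber feet, about 74 x 74 mm, cover 46 mm high, about 0.5 to 0.9 kg; in the middle of its cover stands a long bar key, 56 mm (along the box's y) by 22 mm. Black key; the four boxes differ only in the key. Origin: centre of the underside; z up; x and y along the sides.
- round_box: Loose light-grey switch box standing on the bench on rubber feet, about 74 x 74 mm, cover 46 mm high, about 0.5 to 0.9 kg; in the middle of its cover stands a large round key, 38 mm across. Black key; the four boxes differ only in the key. Origin: centre of the underside; z up; x and y along the sides.
- square_box: Loose light-grey switch box standing on the bench on rubber feet, about 74 x 74 mm, cover 46 mm high, about 0.5 to 0.9 kg; in the middle of its cover stands a square key, 34 by 34 mm. Black key; the four boxes differ only in the key. Origin: centre of the underside; z up; x and y along the sides.
- small_box: Loose light-grey switch box standing on the bench on rubber feet, about 74 x 74 mm, cover 46 mm high, about 0.5 to 0.9 kg; in the middle of its cover stands a small round key, 20 mm across; this box is to be left alone. Black key; the four boxes differ only in the key. Origin: centre of the underside; z up; x and y along the sides.
- bar_key_top (a point): Centre of the flat top of the bar key; 60 mm above the bench while the key is up (14 mm above the cover), sinks with the key.
- bar_key (a joint): Key travel in m: 0 up (off), 0.012 fully down against its hard stop (on). It moves straight down; the push needed grows evenly from about 3 N at the top through 4.6 N at 7 mm to 5.6 N just above the stop. It is caught wherever it is left and does not spring back. The box takes harm above 35 N.
- round_key_top (a point): Centre of the flat top of the large round key; 60 mm above the bench while the key is up (14 mm above the cover), sinks with the key.
- round_key (a joint): Key travel in m: 0 up (off), 0.012 fully down against its hard stop (on). It moves straight down; the push needed grows evenly from about 3 N at the top through 4.6 N at 7 mm to 5.6 N just above the stop. It is caught wherever it is left and does not spring back. The box takes harm above 35 N.
- square_key_top (a point): Centre of the flat top of the square key; 60 mm above the bench while the key is up (14 mm above the cover), sinks with the key.
- square_key (a joint): Key travel in m: 0 up (off), 0.012 fully down against its hard stop (on). It moves straight down; the push needed grows evenly from about 3 N at the top through 4.6 N at 7 mm to 5.6 N just above the stop. It is caught wherever it is left and does not spring back. The box takes harm above 35 N.
- small_key_top (a point): Centre of the flat top of the small round key; 60 mm above the bench while the key is up (14 mm above the cover), sinks with the key.
- small_key (a joint): Key travel in m: 0 up (off), 0.012 fully down against its hard stop (on). It moves straight down; the push needed grows evenly from about 3 N at the top through 4.6 N at 7 mm to 5.6 N just above the stop. It is caught wherever it is left and does not spring back. The box takes harm above 35 N.
- beaker: Clear beaker, 57 mm wide, 72 mm high; loose bystander among the boxes. Origin: centre of its underside.
- cap: Screw cap lying on the bench, 46 mm wide, 21 mm high; loose bystander among the boxes. Origin: centre of its underside.
- small_bottle: Small screw-cap bottle, 50 mm wide, 106 mm high; loose bystander among the boxes. Origin: centre of its underside.
- flask: Conical flask, 62 mm wide at the foot, 104 mm high; loose bystander among the boxes. Origin: centre of its underside.

How it is judged:
By the outcome, as a careful person would: the job done as asked, in the order asked, and still so for the second after the job is handed in, with the robot touching nothing.
It also fails if it takes over 42 s, if anything falls off the work surface, if the arm or the gripper's body presses on something with over 40 N, if the wrist force passes 120 N, or if a joint passes its speed limit or range.

ROBOT

A 6-joint arm with a two-finger parallel gripper is mounted at the origin on a cart in front of the work surface, level with it; the furniture and walls round the work are solid. World frame = base frame: x ahead of the robot, y to its left, z up, the work surface at z = 0. Lengths are in m, angles in rad, forces in N, time in s.
With the tool pointing down it reaches from about 0.275 to 0.725 m from the base axis. Payload 5.6 kg.
Tool frame: the origin (TCP) lies midway between the tips of the shut fingers; the grasp point (between the pads) lies 19 mm behind it; x points along the fingers, y is the direction in which the jaws open and shut, and the axes are right-handed (so a half turn about x gives the same grasp; the last joint's range is limited). The gripper opens to 85 mm and grips with 20 to 120 N. Pads are 22 mm wide; open, the fingers measure 114 mm over their backs; the gripper's body (76 mm by 85 mm) begins 54 mm behind the grasp point. The pads swing forward as they close: fully open they stand 13 mm farther back than shut.
Start: joints at [1.5, 0.255, 0.108, 0, -1.424, -0.285], TCP at [0.192, 0.516, 0.231] pointing down, gripper open.
Joint ranges: [-2.95, 2.95], [-1.21, 1.97], [-1.09, 1.5], [-2.87, 1.71], [-2.94, -0.07], [-3.05, 3.05]. Speed limits (rad/s): [2.57, 2.57, 3.14, 3.14, 3.14, 3.14].

INTERFACE

Orientations are given as a unit quaternion [x, y, z, w].
In Python, from plant import ctrl, vision gives the robot as it stands.
- The arm moves only by the shell command python3 -m crank 'ROWS' [FORCE]. ROWS is JSON, a list of rows, each a list of 5 numbers: the opening, from -1 (shut) to 1 (fully open), then the shift along the world's x, y, z in m, then the turn about the world's z in degrees. A call has 1 to 20 rows; each row is the pose to reach, as a shift and turn from the pose commanded when the call began; what a row does not reach only later rows make up. A row lasts 1/10 s, in which the tool goes at most 50 mm and 8.59 degrees, less where a joint would pass 70% of its speed; a pose out of reach is approached as far as the arm can. A call with a gripper value outside its range is refused whole. The fingers move at their own pace and stop on an object; FORCE is the grip in N (left out, the last holds). Time passes only in rows, so rows that repeat a pose let the fingers close. It gives the time, the measured TCP pose, the force and the opening at its end, in the units of the state.
- ctrl.get_obs(): the state, without advancing time (a new reading comes with each control period).
- vision.capture(name): name is "side" or "top" or "wrist"; returns the picture (400x640x3 uint8, red, green, blue); there is no depth.
- vision.camera_info(name): a dict with "fov_y" (degrees; the focal length in pixels is half the picture's height over the tangent of half this angle, whatever the lens; pixels are square), "cx", "cy" (the principal point, pixels), "pose" (4x4, takes a point from camera to world coordinates). Camera axes: x right, y down, z forward; pixel columns grow to the right and rows downward; lengths in m; the calibration is good to about 2 mm. The wrist camera is an equidistant fisheye: a pixel r from the principal point sees the ray r / f radians off the axis. A picture is of the moment at which its call begins: read the wrist's pose just before it. camera_info takes no time and is no camera call; for the wrist camera it gives the pose at the moment of the call.
- ctrl.sign_off(): hands the job in, once; it reports no verdict.
The state is a dict: "time_s": time; "joint_positions": joint angles; "joint_velocities": joint speeds; "joint_efforts": joint torques, N m; "ee_pos": TCP position; "ee_rot": TCP orientation; "ft_force": force on the tool from outside, world axes, zero at the start; "ft_torque": the same for the moment, N m; "grip_width": finger opening in m.
Only numpy, scipy, OpenCV 4.12 (cv2) and the standard library are available. Lean on these libraries where they do the work, as an engineer would, in place of code of your own. Each camera call takes 0.05 s, during which the arm holds its last target.

## Working session

There is one attempt and no reset: what is moved stays moved. The work goes in short steps, Python scripts to look and compute and a shell command to move; the robot and the scene stay as the last step left them, time stands still between calls to the robot, and variables do not carry over. Pictures are saved under pics/ and viewed, and the job is handed in when it is done.

```bash
mkdir -p pics; ls; python3 - <<'E'
from plant import ctrl, vision
import cv2, numpy as np
for n in ["top","side"]:
    i=vision.camera_info(n); print(n,i['fov_y'],i['cx'],i['cy'],np.round(i['pose'],3).tolist())
    cv2.imwrite(f"pics/{n}0.png",vision.capture(n)[:,:,::-1])
o=ctrl.get_obs();print(o)
E
```

```text
pics
top 45.339089052003395 313.48608104060423 204.16079693611496 [[0.006, -0.997, 0.077, 0.443], [-1.0, -0.008, -0.024, 0.021], [0.025, -0.076, -0.997, 1.103], [0.0, 0.0, 0.0, 1.0]]
side 53.35386349055646 318.34461941254 195.73646565307612 [[-0.976, -0.122, 0.18, 0.381], [-0.217, 0.521, -0.826, 0.797], [0.007, -0.845, -0.535, 0.586], [0.0, 0.0, 0.0, 1.0]]
{'time_s': 0.1, 'joint_positions': array([ 1.49961492e+00,  2.55698621e-01,  1.07131495e-01, -3.77450371e-04,
       -1.42388693e+00, -2.84585879e-01]), 'joint_velocities': array([ 0.00077688,  0.00048361,  0.0036075 ,  0.00206002, -0.00199025,
        0.00052333]), 'joint_efforts': array([-2.40528119e-03, -3.87600660e+01,  2.38475865e+01,  5.37788987e+00,
       -3.76621480e-03,  5.17322420e-06]), 'ee_pos': array([0.19138865, 0.51516489, 0.23048639]), 'ee_rot': array([-0.69587635,  0.12573654,  0.696014  ,  0.1245429 ]), 'ft_force': array([-0.66936595, -0.57413299, -0.91344683]), 'ft_torque': array([ 0.04740577, -0.04331281,  0.02407776]), 'grip_width': 0.08577435122830618}
```

View pics/top0.png

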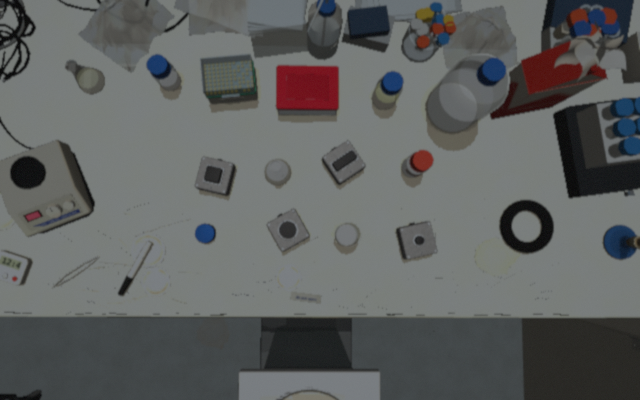

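View pics/side0.png

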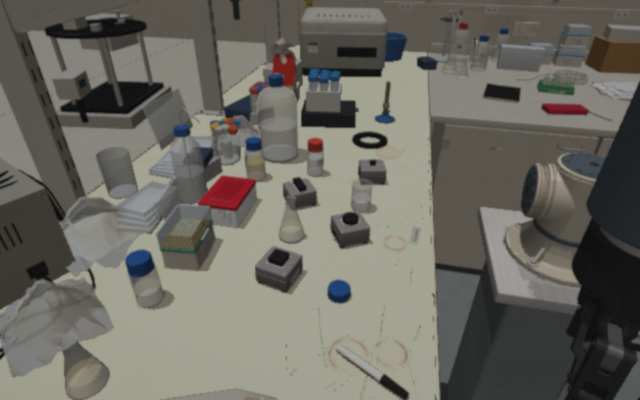

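The top view shows the square key at about (214,175), bar (344,161), large round (288,230) and small round (418,240). Between them stand the flask (277,171), beaker (346,236), bottle (419,162) and cap (205,233). The arm is out of view. Next I'll measure these.

```bash
cat > h.py <<'E'
import numpy as np, cv2
from plant import ctrl, vision
def ray(n,px,i=None):
    i=i or vision.camera_info(n); f=200/np.tan(np.radians(i['fov_y']/2))
    d=np.array([(px[0]-i['cx'])/f,(px[1]-i['cy'])/f,1.]); T=np.array(i['pose'])
    return T[:3,3],T[:3,:3]@d
def onz(n,px,z):
    o,d=ray(n,px); return o+d*(z-o[2])/d[2]
def proj(n,p):
    i=vision.camera_info(n); f=200/np.tan(np.radians(i['fov_y']/2)); T=np.array(i['pose'])
    c=T[:3,:3].T@(np.array(p)-T[:3,3]); return [f*c[0]/c[2]+i['cx'],f*c[1]/c[2]+i['cy']]
E
python3 - <<'E'
from h import *
T=cv2.imread('pics/top0.png');S=cv2.imread('pics/side0.png')
def big(im,x0,y0,x1,y1,k,n): cv2.imwrite(n,cv2.resize(im[y0:y1,x0:x1],None,fx=k,fy=k,interpolation=cv2.INTER_CUBIC))
big(T,180,130,450,270,2.9,'pics/topz.png'); big(S,240,130,440,310,3.3,'pics/sidez.png')
def blobs(im,box,thr,n):
    x0,y0,x1,y1=box; g=im[y0:y1,x0:x1].max(2); m=(g<thr).astype(np.uint8)
    c,_=cv2.findContours(m,cv2.RETR_EXTERNAL,cv2.CHAIN_APPROX_NONE)
    for k in c:
        a=cv2.contourArea(k)
        if a>20:
            (cx,cy),wh,an=cv2.minAreaRect(k); M=cv2.moments(k); px=(M['m10']/M['m00']+x0,M['m01']/M['m00']+y0)
            print(n,thr,round(a),np.round(px,1),np.round(wh,1),round(an),np.round(onz(n,px,.06),4))
for t in (45,60): 
    blobs(T,(180,130,450,270),t,'top'); blobs(S,(250,150,400,295),t,'side')
E
```

```text
top 45 31 [418.9 240.1] [6. 6.] 90 [ 0.4463 -0.2357  0.06  ]
top 45 38 [400.5 243.3] [29.1  2.3] 77 [ 0.439  -0.1953  0.06  ]
top 45 36 [230.2 180.9] [ 2.2 28.1] 14 [0.5728 0.1774 0.06  ]
top 45 114 [211.6 174.1] [14.6 12.9] 14 [0.5874 0.2183 0.06  ]
top 45 96 [346.5 159.9] [ 7.8 23.3] 56 [ 0.6217 -0.0771  0.06  ]
side 45 194 [278.4 257.2] [18.  13.9] 18 [0.5854 0.2256 0.06  ]
side 45 120 [350.1 218.5] [11. 14.] 90 [0.4668 0.0625 0.06  ]
side 45 72 [299.4 184.3] [14.4  6.7] 56 [ 0.6176 -0.058   0.06  ]
top 60 42 [419.  240.1] [7. 8.] 90 [ 0.4462 -0.2358  0.06  ]
top 60 74 [400.7 243.6] [30.1  3.6] 77 [ 0.4385 -0.1957  0.06  ]
top 60 173 [287.3 229.6] [15. 15.] 90 [0.4673 0.0518 0.06  ]
top 60 198 [212.9 174.3] [15.8 14.6] 14 [0.5869 0.2154 0.06  ]
top 60 76 [230.1 181.2] [ 6.2 31. ] 20 [0.5721 0.1777 0.06  ]
top 60 39 [330.9 172.6] [30.4  7.7] 44 [ 0.5932 -0.0427  0.06  ]
top 60 195 [344.1 160.6] [ 8.9 24.7] 56 [ 0.6202 -0.0717  0.06  ]
side 60 338 [280.5 279.1] [25.6 47.2] 71 [0.5635 0.283  0.06  ]
side 60 214 [278.3 257.2] [19.  14.5] 18 [0.5856 0.2256 0.06  ]
side 60 340 [350.9 237.5] [37.5 21.9] 12 [0.4546 0.1309 0.06  ]
side 60 134 [350.1 218.5] [11. 14.] 90 [0.4668 0.0625 0.06  ]
side 60 184 [305.7 200.1] [11.9 20.8] 83 [0.5834 0.0113 0.06  ]
side 60 90 [299.5 184.4] [14.7  7.8] 56 [ 0.6173 -0.0575  0.06  ]
side 60 148 [374.5 177.3] [26.2 10.3] 7 [ 0.432  -0.1391  0.06  ]
```

View pics/topz.png

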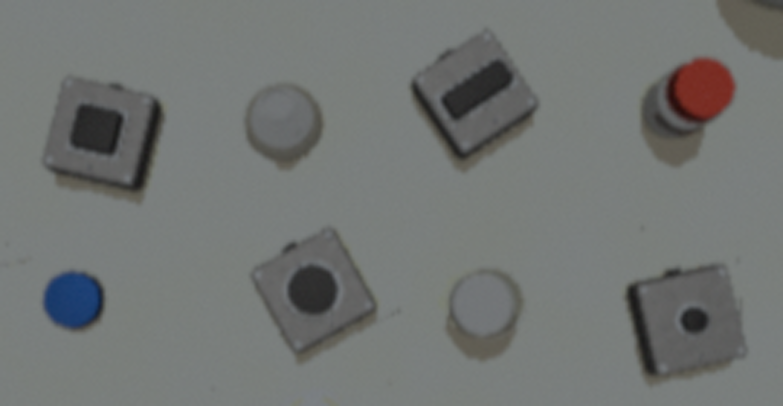

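View pics/sidez.png

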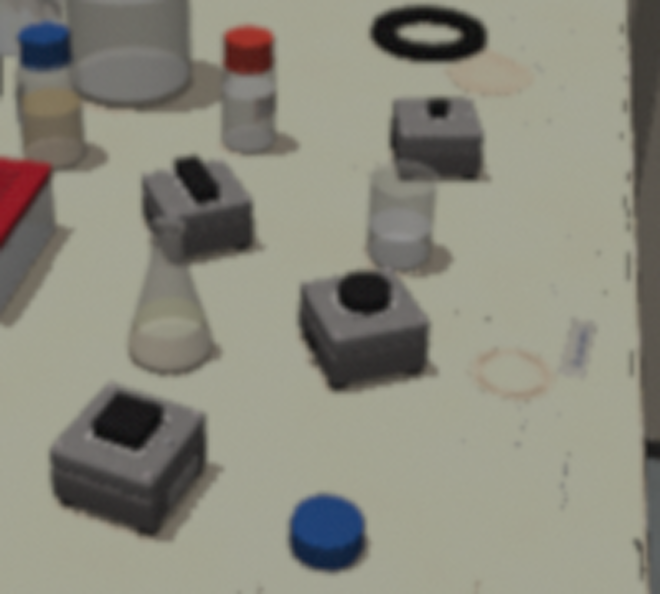

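Checks on the measurements:
- Key tops from the top view at z=0.06: bar (0.620,-0.072), round (0.467,0.052), square (0.587,0.215).
- The side view agrees. Its offset toward the camera is expected, because it also sees the key flanks.
- All three are within reach.

Next I'll compute the yaw.

```bash
python3 - <<'E'
from h import *
from scipy.spatial.transform import Rotation as R
o=ctrl.get_obs(); M=R.from_quat(o['ee_rot']).as_matrix(); print(np.round(M,3)); print('jaw deg',np.degrees(np.arctan2(M[1,1],M[0,1])))
print('shift bar',np.array([.620,-.072,.13])-o['ee_pos'])
T=cv2.imread('pics/top0.png').max(2)
# bystanders roughly and bar axis
for n,px,z in [('flask',(278,171),.06),('beaker',(347,235),.07),('bottle',(421,160),.1),('cap',(205,233),.02)]: print(n,np.round(onz('top',px,z),3))
a=onz('top',(180+443/2.9,130+110/2.9),.06);b=onz('top',(180+512/2.9,130+70/2.9),.06);print(np.linalg.norm(a-b),np.degrees(np.arctan2(*(b-a)[1::-1])))
E
```

```text
[[-0.    -0.348 -0.937]
 [-0.002 -0.937  0.348]
 [-1.     0.002 -0.   ]]
jaw deg -110.3871525556488
shift bar [ 0.42861135 -0.58716489 -0.10048639]
flask [0.596 0.073 0.06 ]
beaker [ 0.456 -0.077  0.07 ]
bottle [ 0.616 -0.232  0.1  ]
cap [0.459 0.238 0.02 ]
0.061101400167993376 -59.26069284399158
```

```bash
python3 -m crank '[[-1,0.026,-0.036,0,-8],[-1,0.052,-0.072,0,-16],[-1,0.078,-0.108,0,-24],[-1,0.104,-0.144,0,-32],[-1,0.13,-0.18,0,-40],[-1,0.156,-0.216,0,-48],[-1,0.182,-0.252,0,-56],[-1,0.208,-0.288,0,-64],[-1,0.234,-0.324,0,-72],[-1,0.26,-0.36,0,-80],[-1,0.29,-0.4,0,-88],[-1,0.32,-0.44,-0.02,-96],[-1,0.35,-0.48,-0.04,-104],[-1,0.38,-0.52,-0.06,-112],[-1,0.41,-0.56,-0.08,-120],[-1,0.428,-0.588,-0.1,-128],[-1,0.428,-0.588,-0.12,-129],[-1,0.428,-0.588,-0.12,-129],[-1,0.428,-0.588,-0.12,-129],[-1,0.428,-0.588,-0.12,-129]]'
python3 - <<'E'
from h import *
for n in ["top","side"]: cv2.imwrite(f"pics/{n}1.png",vision.capture(n)[:,:,::-1])
i=vision.camera_info('wrist');cv2.imwrite("pics/wrist1.png",vision.capture('wrist')[:,:,::-1]);print(i)
o=ctrl.get_obs();print(o['ee_pos'],o['ft_force'],o['grip_width'])
S=cv2.imread('pics/side1.png');cv2.imwrite('pics/side1z.png',cv2.resize(S[90:290,220:440],None,fx=2.9,fy=2.9,interpolation=2))
E
```

```text
time_s: 2.1
ee_pos: [0.6202, -0.0717, 0.1132]
ee_rot: [-0.188, 0.681, 0.187, 0.683]
ft_force: [-0.0, -0.2, -0.1]
grip_width: -0.0005
{'fov_y': 65.70646984690485, 'cx': 324.0329259586324, 'cy': 201.0231911425907, 'pose': array([[-0.51112635,  0.82623592,  0.23682075,  0.56098448],
       [ 0.85950388,  0.49188957,  0.13891626, -0.10694846],
       [-0.00171205,  0.27455211, -0.9615707 ,  0.25585931],
       [ 0.        ,  0.        ,  0.        ,  1.        ]])}
[ 0.62004828 -0.0715804   0.113009  ] [-0.33594672 -0.60744233 -0.12092463] -0.0001786347129826625
```

View pics/side1z.png

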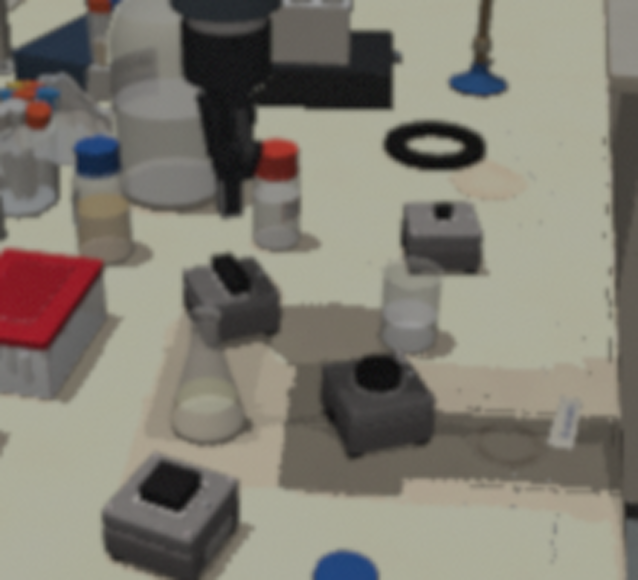

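View pics/wrist1.png

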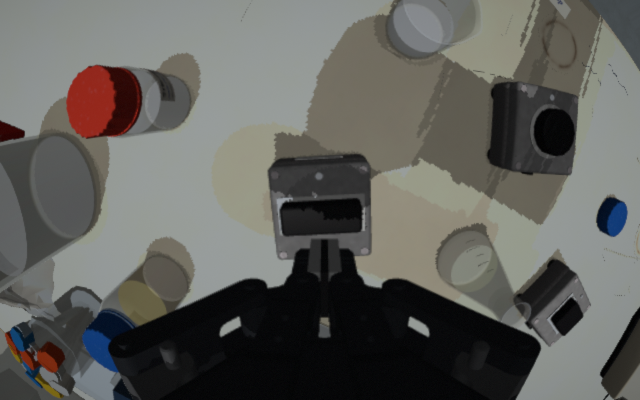

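The wrist view shows the shut fingertips (325,245) above the bar key (320,216), with the jaw axis along the bar. I'll cross-check all the keys through the wrist fisheye.

```bash
cat >> h.py <<'E'
def wr(i,px):
    f=200/np.tan(np.radians(i['fov_y']/2)); v=np.array([px[0]-i['cx'],px[1]-i['cy']]); r=np.hypot(*v); t=r/f
    T=np.array(i['pose']); return T[:3,3],T[:3,:3]@np.r_[np.sin(t)*v/r,np.cos(t)]
def wz(i,px,z):
    o,d=wr(i,px); return o+d*(z-o[2])/d[2]
E
python3 - <<'E'
from h import *
i=vision.camera_info('wrist')
im=cv2.imread('pics/wrist1.png')
for n,px in [('bar',(320.5,215)),('round',(556,132)),('square',(569,318))]: print(n,wz(i,px,.06))
for px in [(280,201),(360,199),(281,234)]: print(wz(i,px,.06))
E
```

```text
bar [ 0.61855552 -0.0758261   0.06      ]
round [0.47007962 0.04662211 0.06      ]
square [0.58723099 0.20864683 0.06      ]
[ 0.62391102 -0.10378962  0.06      ]
[ 0.59573121 -0.05910238  0.06      ]
[ 0.64428849 -0.09207791  0.06      ]
```

```bash
python3 -m crank '[[-1,-0.001,-0.002,-0.015,0],[-1,-0.001,-0.002,-0.03,0],[-1,-0.001,-0.002,-0.04,0],[-1,-0.001,-0.002,-0.046,0],[-1,-0.001,-0.002,-0.048,0],[-1,-0.001,-0.002,-0.048,0],[-1,-0.001,-0.002,-0.048,0]]'
python3 - <<'E'
from h import *
i=vision.camera_info('wrist');cv2.imwrite("pics/wrist2.png",vision.capture('wrist')[:,:,::-1])
E
```

```text
time_s: 2.95
ee_pos: [0.619, -0.0744, 0.064]
ee_rot: [-0.187, 0.682, 0.187, 0.682]
ft_force: [0.4, -1.0, -0.0]
grip_width: -0.0002
```

View pics/wrist2.png

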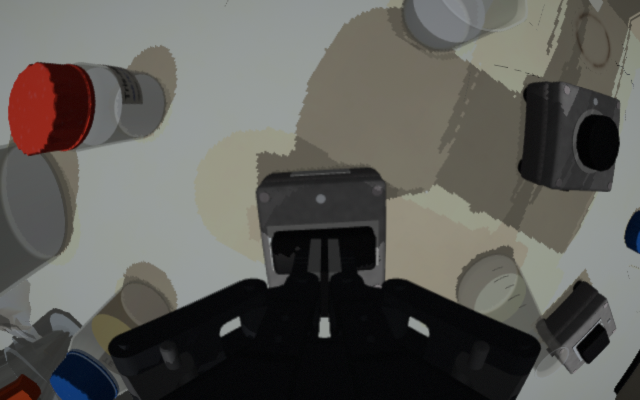

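The tips (325,240) sit over the middle of the bar key, which spans columns 271–376. Now I'll press it slowly.

```bash
python3 -m crank '[[-1,0,0,-0.002,0],[-1,0,0,-0.004,0],[-1,0,0,-0.006,0],[-1,0,0,-0.008,0],[-1,0,0,-0.01,0],[-1,0,0,-0.012,0],[-1,0,0,-0.012,0]]'
```

```text
time_s: 3.7
ee_pos: [0.6188, -0.0744, 0.0512]
ee_rot: [-0.187, 0.682, 0.187, 0.682]
ft_force: [0.2, -0.4, 3.3]
grip_width: -0.0
```

```bash
python3 -m crank '[[-1,0,0,-0.001,0],[-1,0,0,-0.002,0],[-1,0,0,-0.002,0]]';python3 -m crank '[[-1,0,0,-0.001,0],[-1,0,0,-0.001,0]]';python3 -m crank '[[-1,0,0,-0.0007,0],[-1,0,0,-0.0007,0]]'
```

```text
time_s: 4.0
ee_pos: [0.6188, -0.0744, 0.0494]
ee_rot: [-0.187, 0.682, 0.187, 0.682]
ft_force: [0.4, 0.0, 4.4]
grip_width: -0.0001
time_s: 4.2
ee_pos: [0.6188, -0.0745, 0.0484]
ee_rot: [-0.187, 0.682, 0.187, 0.682]
ft_force: [0.5, 0.2, 4.2]
grip_width: 0.0001
time_s: 4.4
ee_pos: [0.6188, -0.0744, 0.0481]
ee_rot: [-0.187, 0.682, 0.187, 0.682]
ft_force: [-0.5, 0.7, 5.6]
grip_width: 0.0002
```

```bash
python3 -m crank '[[-1,0,0,-0.0006,0],[-1,0,0,-0.0006,0]]';python3 -m crank '[[-1,0,0,-0.0006,0],[-1,0,0,-0.0006,0]]'
```

```text
time_s: 4.6
ee_pos: [0.6188, -0.0745, 0.0481]
ee_rot: [-0.187, 0.682, 0.187, 0.682]
ft_force: [-1.6, 1.2, 10.2]
grip_width: 0.0001
time_s: 4.8
ee_pos: [0.6189, -0.0745, 0.048]
ee_rot: [-0.187, 0.682, 0.187, 0.682]
ft_force: [-3.0, 1.5, 13.5]
grip_width: -0.0003
```

The hard stop shows clearly: z stays at 48 mm while the force rises to 13.5 N. I'll lift and move over the round key.

```bash
python3 -m crank '[[-1,0,0,0.002,0],[-1,0,0,0.01,0],[-1,0,0,0.04,0],[-1,0,0,0.08,0],[-1,-0.03,0.025,0.095,0],[-1,-0.06,0.05,0.095,0],[-1,-0.09,0.075,0.095,0],[-1,-0.12,0.1,0.095,0],[-1,-0.151,0.1245,0.095,0],[-1,-0.151,0.1245,0.08,0],[-1,-0.151,0.1245,0.066,0],[-1,-0.151,0.1245,0.066,0],[-1,-0.151,0.1245,0.066,0]]'
python3 - <<'E'
from h import *
i=vision.camera_info('wrist');w=vision.capture('wrist')[:,:,::-1];cv2.imwrite("pics/wrist3.png",w);s=vision.capture('side')[:,:,::-1]
cv2.imwrite('pics/side3z.png',cv2.resize(s[90:290,220:440],None,fx=2.9,fy=2.9,interpolation=2))
m=(w[:260].max(2)<45).astype(np.uint8)
for k in cv2.findContours(m,0,1)[0]:
    a=cv2.contourArea(k)
    if a>150:
        M=cv2.moments(k);px=(M['m10']/M['m00'],M['m01']/M['m00']);print(a,cv2.boundingRect(k),px,wz(i,px,.06))
E
```

```text
time_s: 6.1
ee_pos: [0.4675, 0.0498, 0.1125]
ee_rot: [-0.187, 0.682, 0.187, 0.682]
ft_force: [0.8, -0.4, 1.1]
grip_width: -0.0
1000.5 (94, 231, 78, 29) (143.06413459936698, 244.33633183408296) [ 0.55870428 -0.06140278  0.06      ]
2994.5 (295, 190, 59, 70) (324.9580898313575, 225.7000612233539) [0.47068366 0.05187981 0.06      ]
549.0 (277, 157, 98, 10) (325.38221007893134, 161.83758348512447) [0.43345733 0.03011433 0.06      ]
345.0 (43, 22, 22, 22) (53.427536231884055, 32.60917874396135) [ 0.4454291  -0.23078997  0.06      ]
821.5 (603, 0, 37, 47) (627.1515520389531, 15.41570298234936) [0.15012667 0.19786578 0.06      ]
368.0 (427, 0, 47, 17) (450.3967391304348, 5.351449275362318) [0.29646764 0.04601297 0.06      ]
1955.0 (75, 0, 46, 79) (96.99769820971866, 39.502216538789426) [ 0.43433009 -0.17121294  0.06      ]
```

View pics/wrist3.png

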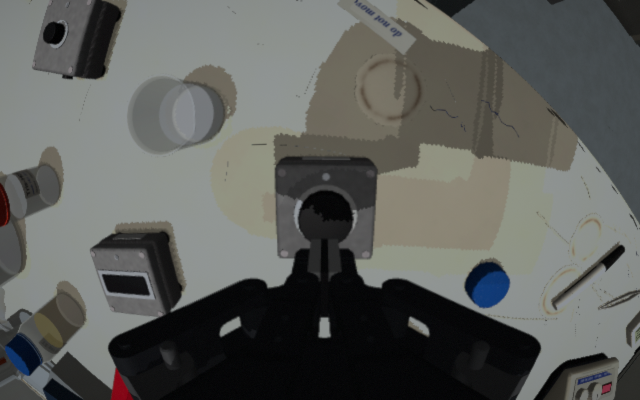

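View pics/side3z.png

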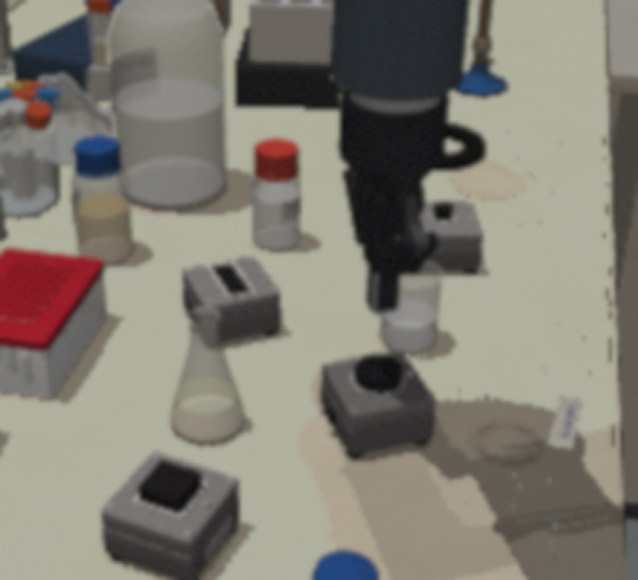

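The bar key is now flush with its cover (side 232,278) and its box has not moved. The round key's centre in the wrist view is (325,217), about (0.466,0.049), within 2 mm of the TCP. I'll press it now.

```bash
python3 -m crank '[[-1,-0.001,0,-0.015,0],[-1,-0.001,0,-0.03,0],[-1,-0.001,0,-0.042,0],[-1,-0.001,0,-0.048,0],[-1,-0.001,0,-0.048,0],[-1,-0.001,0,-0.05,0],[-1,-0.001,0,-0.052,0],[-1,-0.001,0,-0.054,0],[-1,-0.001,0,-0.056,0],[-1,-0.001,0,-0.058,0],[-1,-0.001,0,-0.06,0],[-1,-0.001,0,-0.062,0],[-1,-0.001,0,-0.062,0]]';python3 -m crank '[[-1,0,0,-0.001,0],[-1,0,0,-0.002,0],[-1,0,0,-0.002,0]]'
```

```text
time_s: 7.5
ee_pos: [0.467, 0.0502, 0.0503]
ee_rot: [-0.187, 0.682, 0.187, 0.682]
ft_force: [1.3, 1.0, 2.2]
grip_width: -0.0002
time_s: 7.8
ee_pos: [0.467, 0.0502, 0.0485]
ee_rot: [-0.187, 0.682, 0.187, 0.682]
ft_force: [1.7, 0.6, 3.0]
grip_width: -0.0001
```

```bash
python3 -m crank '[[-1,0,0,-0.0007,0],[-1,0,0,-0.0007,0]]';python3 -m crank '[[-1,0,0,-0.0006,0],[-1,0,0,-0.0006,0]]';python3 -m crank '[[-1,0,0,-0.0006,0],[-1,0,0,-0.0006,0]]'
```

```text
time_s: 8.0
ee_pos: [0.467, 0.0502, 0.048]
ee_rot: [-0.187, 0.682, 0.187, 0.682]
ft_force: [0.8, 0.8, 6.2]
grip_width: -0.0
time_s: 8.2
ee_pos: [0.4671, 0.0502, 0.048]
ee_rot: [-0.187, 0.682, 0.187, 0.682]
ft_force: [-1.6, 0.4, 9.6]
grip_width: 0.0003
time_s: 8.4
ee_pos: [0.4671, 0.0502, 0.0479]
ee_rot: [-0.187, 0.681, 0.187, 0.682]
ft_force: [-3.9, 0.9, 15.4]
grip_width: 0.0001
```

The round key is on its stop. Next I'll go over the square key, a shift of (+0.120, +0.163).

```bash
python3 -m crank '[[-1,0,0,0.002,0],[-1,0,0,0.01,0],[-1,0,0,0.04,0],[-1,0,0,0.08,0],[-1,0.024,0.033,0.1,0],[-1,0.048,0.066,0.1,0],[-1,0.072,0.099,0.1,0],[-1,0.096,0.132,0.1,0],[-1,0.12,0.163,0.1,0],[-1,0.12,0.163,0.08,0],[-1,0.12,0.163,0.066,0],[-1,0.12,0.163,0.066,0],[-1,0.12,0.163,0.066,0]]'
python3 - <<'E'
from h import *
i=vision.camera_info('wrist');w=vision.capture('wrist')[:,:,::-1];cv2.imwrite("pics/wrist4.png",w);s=vision.capture('side')[:,:,::-1]
cv2.imwrite('pics/side4z.png',cv2.resize(s[90:310,220:440],None,fx=2.7,fy=2.7,interpolation=2))
for v in (200,210,220,230): print(v,wz(i,(325,v),.06))
E
```

```text
time_s: 9.7
ee_pos: [0.5863, 0.2127, 0.1125]
ee_rot: [-0.187, 0.682, 0.186, 0.682]
ft_force: [-0.1, 0.1, 1.0]
grip_width: -0.0002
200 [0.57406097 0.20559197 0.06      ]
210 [0.5799604  0.20909211 0.06      ]
220 [0.58598003 0.21266409 0.06      ]
230 [0.59213653 0.2163178  0.06      ]
```

View pics/wrist4.png

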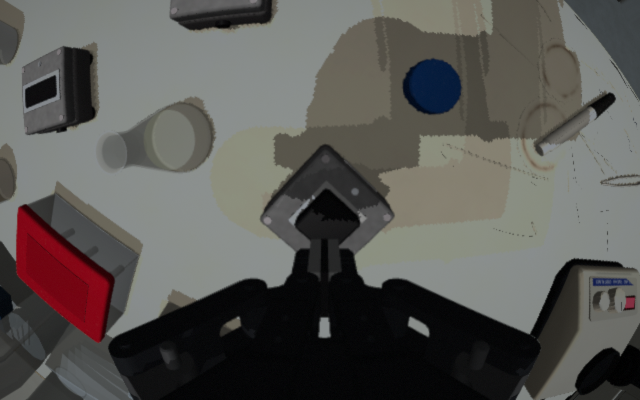

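View pics/side4z.png

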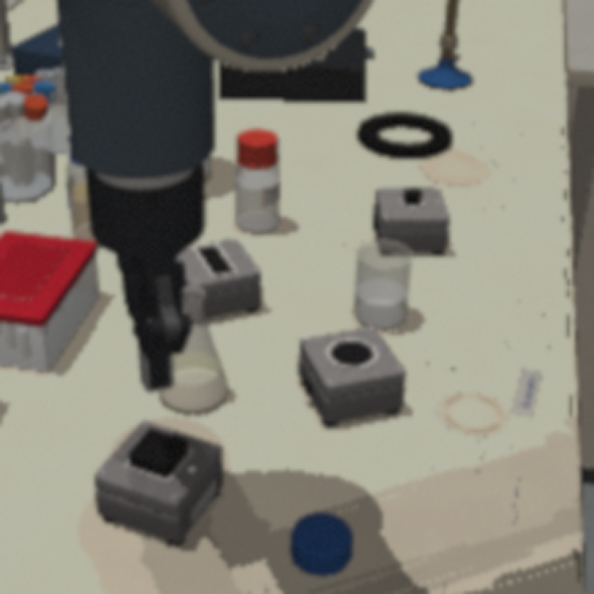

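The round key is down (side 352,352). The square key's diamond is centred at about (328,218) in the wrist view, or (0.585,0.212), which matches the TCP. I'll press it.

```bash
python3 -m crank '[[-1,0,0,-0.015,0],[-1,0,0,-0.03,0],[-1,0,0,-0.042,0],[-1,0,0,-0.048,0],[-1,0,0,-0.048,0],[-1,0,0,-0.05,0],[-1,0,0,-0.052,0],[-1,0,0,-0.054,0],[-1,0,0,-0.056,0],[-1,0,0,-0.058,0],[-1,0,0,-0.06,0],[-1,0,0,-0.062,0],[-1,0,0,-0.062,0]]';python3 -m crank '[[-1,0,0,-0.001,0],[-1,0,0,-0.002,0],[-1,0,0,-0.002,0]]';python3 -m crank '[[-1,0,0,-0.0007,0],[-1,0,0,-0.0007,0]]'
```

```text
time_s: 11.1
ee_pos: [0.587, 0.2133, 0.0505]
ee_rot: [-0.187, 0.682, 0.187, 0.682]
ft_force: [1.4, 0.7, 3.1]
grip_width: 0.0003
time_s: 11.4
ee_pos: [0.587, 0.2133, 0.0487]
ee_rot: [-0.187, 0.682, 0.187, 0.682]
ft_force: [0.6, 0.1, 5.0]
grip_width: 0.0001
time_s: 11.6
ee_pos: [0.587, 0.2133, 0.0481]
ee_rot: [-0.187, 0.682, 0.187, 0.682]
ft_force: [-0.0, 0.7, 4.6]
grip_width: 0.0
```

```bash
python3 -m crank '[[-1,0,0,-0.0006,0],[-1,0,0,-0.0006,0]]';python3 -m crank '[[-1,0,0,-0.0006,0],[-1,0,0,-0.0006,0]]'
```

```text
time_s: 11.8
ee_pos: [0.587, 0.2133, 0.0481]
ee_rot: [-0.187, 0.682, 0.187, 0.682]
ft_force: [-1.3, 0.5, 8.6]
grip_width: 0.0003
time_s: 12.0
ee_pos: [0.587, 0.2133, 0.048]
ee_rot: [-0.187, 0.681, 0.187, 0.683]
ft_force: [-2.8, -0.0, 11.6]
grip_width: 0.0001
```

The square key is on its stop. I'll lift straight up, then retreat toward the start for a final look.

```bash
python3 -m crank '[[-1,0,0,0.002,0],[-1,0,0,0.01,0],[-1,0,0,0.04,0],[-1,0,0,0.08,0],[-1,0,0,0.12,0],[-1,0,0,0.16,0],[-1,-0.04,0.02,0.18,0],[-1,-0.08,0.05,0.18,0],[-1,-0.12,0.08,0.18,0],[-1,-0.16,0.11,0.18,0],[-1,-0.2,0.14,0.18,0],[-1,-0.24,0.17,0.18,0],[-1,-0.28,0.2,0.18,0],[-1,-0.32,0.23,0.18,0],[-1,-0.36,0.26,0.18,0],[-1,-0.39,0.3,0.18,0],[-1,-0.39,0.3,0.18,0],[-1,-0.39,0.3,0.18,0]]'
python3 - <<'E'
from h import *
for n in ["top","side"]:
    im=vision.capture(n)[:,:,::-1]; cv2.imwrite(f"pics/{n}5.png",im); old=cv2.imread(f'pics/{n}0.png')
    if n=='top': a=cv2.resize(im[130:270,180:450],None,fx=2.9,fy=2.9,interpolation=2)
    else: a=cv2.resize(im[130:310,240:440],None,fx=3.3,fy=3.3,interpolation=2)
    cv2.imwrite(f'pics/{n}5z.png',a)
    if n=='top':
        for g,z in((old,.06),(im,.048)):
            m=(g[130:270,180:450].max(2)<60).astype(np.uint8)
            for k in cv2.findContours(m,0,1)[0]:
                if cv2.contourArea(k)>30:
                    M=cv2.moments(k);px=(M['m10']/M['m00']+180,M['m01']/M['m00']+130);print(z,cv2.contourArea(k),np.round(px,1))
E
```

```text
time_s: 13.8
ee_pos: [0.1956, 0.5132, 0.2257]
ee_rot: [-0.188, 0.682, 0.187, 0.681]
ft_force: [0.4, -0.1, 0.5]
grip_width: 0.0001
0.06 42.0 [419.  240.1]
0.06 74.5 [400.7 243.6]
0.06 173.0 [287.3 229.6]
0.06 197.5 [212.9 174.3]
0.06 75.5 [230.1 181.2]
0.06 39.0 [330.9 172.6]
0.06 195.0 [344.1 160.6]
0.048 42.0 [419.  240.1]
0.048 74.5 [400.7 243.6]
0.048 146.0 [287.5 229.7]
0.048 140.5 [213.2 174.5]
0.048 74.5 [230.2 181.1]
0.048 39.5 [330.8 172.4]
0.048 140.5 [343.9 160.7]
```

View pics/top5z.png

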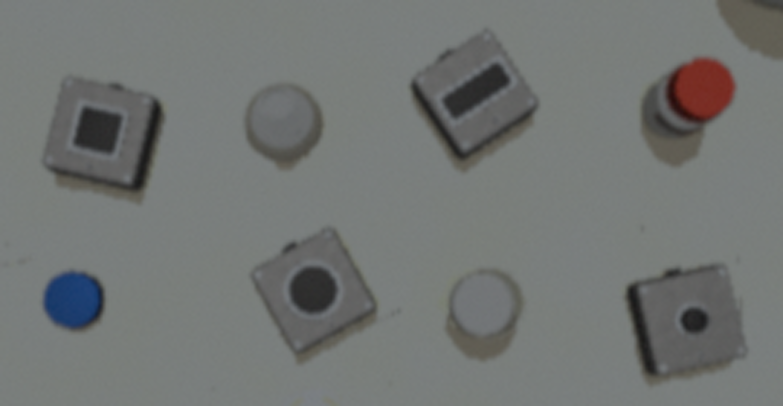

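View pics/side5z.png

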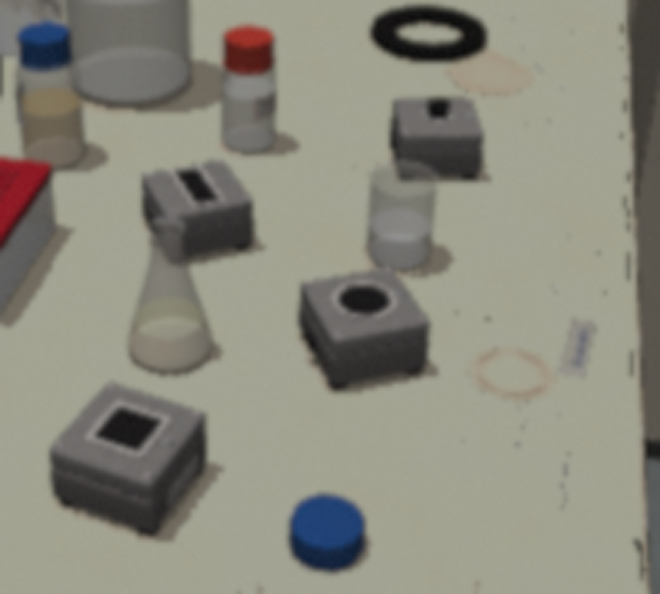

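In the side view all three keys are flush: bar (195,185), round (363,300) and square (128,427). The small key (438,107) is still up. In the top view the boxes and the other things stand where they were before.

```bash
python3 -c "
from plant import ctrl
print(ctrl.sign_off())"
```

```text
the job is handed in; nothing more can be done
None
```

I tapped down the bar key, then the large round key, then the square key, with the fingers shut, and handed the job in after about 14 s. No verdict was reported.

- **Keys:** each key went to its hard stop. The tip height held at 48 mm while the force rose to 13.5 N (bar), 15.4 N (round) and 11.6 N (square), all below the 35 N limit. Side forces reached about 4 N at most.
- **Final pictures:** the three keys sit flush with their covers and the small alarm key is still up. The dark patches measured on all four boxes (keys and box sides) are within 0.3 px of where they started. By eye, the beaker, cap, bottle and flask have not moved.
- **Disagreement:** the wrist and top cameras differed by about 4 mm on the bar key, so I aimed between them. The wrist view from directly above the round and square keys agreed with my aim to about 2 mm.

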